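# Hold the scale rule inside the photo light box

## Task

The fossil in the light box is ready to be photographed with a scale. First blow the dust off it: press the air-duster's cap fully down for a moment and let it spring back up. Then take the wooden rule, work it in through the top opening of the box, which is shorter than the rule, and finish while still holding it there: level, lengthwise in the box with both ends under the light bars, just behind the fossil and about as high as the fossil's top, touching nothing but the gripper and without having disturbed the fossil or the things standing around.

Things in the scene. Friction and masses are not known exactly. Their poses are not given: they have to be found in the camera images.
- light_box: Fixed white photo light box with a clear front pane, 200 (x) x 410 (y) x 127 mm high; origin under its centre, x to its back, y along its length to the left, z up. Inside: floor at z = 6 mm, x -94 to 95, y -200 to 200 mm. An aluminium light bar roofs each end, a 14 mm rail the front and back top edges, all from z = 115 (underside) to 127 mm (cooling ribs to 130)
- opening (a point): centre of the light box's open top between bars and rails, level with their upper face (127 mm above the worktop); axes as the box's. The opening is 172 mm in x (-86 to 86) by 246 mm in y (-123 to 123), shorter than the rule even from corner to corner
- stage (a point): centre of the top face of the round white plinth in the light box, where the fossil lies: 50 mm above the worktop, 45 mm in front of the box's centre; plinth radius 34 mm, it rises from the floor; axes as the box's (x to the back, z up)
- ammonite: coiled fossil, grey-brown, about 64 x 65 mm across and 20 mm thick, lying flat and loose on the plinth; origin at the centre of its underside
- cap_top (a point): centre of the top of the air-duster's black sprung cap (25 mm diameter, 17 mm high, dished 2 mm), on a 51 mm can held in a cradle at the left end of the light box, about 131 mm above the worktop; moves down with the cap. z up
- cap (a joint): travel of the air-duster's cap: 0 up, 0.005 m fully down (stop). Its spring takes about 2 N to start and 5.6 N at the stop, and lifts it again
- ruler: plain beech rule, 28 mm wide, 305 mm long, 4 mm thick, 0.06 kg (0.04 to 0.08), lying flat on the worktop to the right of the light box, roughly pointing away from the robot; origin at the centre of its underside, y along its length, z up
- ruler_mid (a point): centre of the rule, in the middle of its thickness
- ruler_end_a (a point): middle of the rule's end at its +y
- ruler_end_b (a point): middle of the rule's end at its -y
- tape_roll: loose roll of brown tape lying flat, 96 mm across, 25 mm high, to be left alone; origin at the centre of its underside
- eraser: loose blue and white eraser, 21 x 45 x 13 mm, to be left alone; origin at the centre of its underside

How it is judged:
By the outcome, as a careful person would: the job done as asked, in the order asked, and still so for the second after the job is handed in, while the arm keeps its last pose, push and grip.
It also fails if it takes over 58 s, if anything falls off the work surface, if the arm or the gripper's body presses on something with over 40 N, if the wrist force passes 120 N, or if a joint passes its speed limit or range.

## Robot

A 6-joint arm with a two-finger parallel gripper is mounted at the origin on a cart in front of the work surface, level with it; the furniture and walls round the work are solid. World frame = base frame: x ahead of the robot, y to its left, z up, the work surface at z = 0. Lengths are in m, angles in rad, forces in N, time in s.
With the tool pointing down it reaches from about 0.325 to 0.925 m from the base axis. Payload 3.1 kg.
Tool frame: the origin (TCP) lies midway between the tips of the shut fingers; the grasp point (between the pads) lies 19 mm behind it (r.tcp_to_grasp is the distance from the TCP to the grasp point, in m); z points along the fingers, y is the line along which they close (so a half turn about z gives the same grasp; the last joint's range is limited). The gripper opens to 85 mm and grips with 20 to 120 N. Pads are 22 mm wide; open, the fingers measure 114 mm over their backs; the gripper's body (76 mm by 85 mm) begins 54 mm behind the grasp point. The pads swing forward as they close: fully open they stand 13 mm farther back than shut.
Start: joints at [1.085, 0.217, 1.613, -0, 1.311, -0.112], TCP at [0.228, 0.582, 0.231] pointing down, gripper open.
Joint ranges: [-2.75, 2.75], [-0.78, 2.1], [0.31, 2.55], [-1.13, 4.27], [0.13, 2.63], [-2.58, 2.58]. Speed limits (rad/s): [2.79, 2.79, 3.14, 3.14, 3.14, 3.14].

## Interface

Orientations are given as a 3x3 rotation matrix whose columns are the frame's x, y, z axes.
In Python, from plant import r gives the robot as it stands.
- The arm moves only by the shell command python3 jog.py 'ROWS' [FORCE]. ROWS is a JSON object whose key "motion" holds a list of rows, 1 to 5 of them, each of 5 numbers: the opening from 0.0 (shut) to 1.0 (fully open), then dx, dy, dz in m, then a turn about the tool's z in rad; each row shifts and turns the commanded pose from where the row before left it, along the tool's axes as they then stand; what a row does not reach is not made up. A row lasts 1/8 s, in which the tool goes at most 0.0625 m and 0.188 rad, less where a joint would pass 70% of its speed; a pose out of reach is approached as far as the arm can. The fingers move at their own pace and stop on an object; FORCE is the grip in N (left out, the last holds). Time passes only in rows, so rows that do not move let the fingers close. It prints the time, the measured TCP pose, the force, the opening and the grip force at its end. Input that does not fit is refused with a message, and nothing moves.
- r.get_state(): the state, without advancing time (a new reading comes with each control period).
- r.capture(name): name is "scene" or "top"; returns the picture (420x560x3 uint8, red, green, blue); there is no depth.
- r.calibration(name): a dict with "fx", "fy", "cx", "cy" (pixels), "k1" (the pictures are not rectified: a ray, as slopes to the right and down, at radius r is drawn at 1 + k1 r^2 times it, then the intrinsics apply), "R" (3x3) and "t" (3): a world point X has camera coordinates R X + t. Camera axes: x right, y down, z forward; pixel columns grow to the right and rows downward; lengths in m; the calibration is good to about 2 mm. A picture is of the moment at which its call begins. calibration takes no time and is no camera call.
- r.finish_job(): hands the job in; it is judged then, once.
The state is a dict: "time": time; "joint_pos": joint angles; "qvel": joint speeds; "joint_efforts": joint torques, N m; "tcp_pos": TCP position; "eef_rot": TCP orientation; "ft_force": force on the tool from outside, world axes, zero at the start; "ft_torque": the same for the moment, N m; "opening": opening from 0.0 (shut) to 1.0 (fully open); "grasp_force": force on a finger pad.
Only numpy, scipy, OpenCV 4.12 (cv2) and the standard library are available. Lean on these libraries where they do the work, as an engineer would, in place of code of your own. Each camera call takes 0.05 s, during which the arm holds its last target. There are 200 camera calls.

## Working session

There is one attempt and no reset: what is moved stays moved. The work goes in short steps, Python scripts to look and compute and a shell command to move; the robot and the scene stay as the last step left them, time stands still between calls to the robot, and variables do not carry over. Pictures are saved under pics/ and viewed, at most 10 in all, crops included, and the job is handed in when it is done.

```bash
ls; mkdir -p pics; python3 - <<'E'
from plant import r
import cv2,numpy as np
for n in("scene","top"):
    im=r.capture(n); cv2.imwrite(f"pics/{n}0.png",im[:,:,::-1])
    c=r.calibration(n); print(n,{k:np.round(v,4).tolist() for k,v in c.items()}, (-np.array(c['R']).T@c['t']).round(3))
s=r.get_state(); print({k:np.round(v,3).tolist() for k,v in s.items()}, r.tcp_to_grasp)
E
```

```text
jog.py
pics
plant.py
scene {'fx': 396.0985, 'fy': 396.0985, 'cx': 274.3226, 'cy': 201.9372, 'k1': 0.0102, 'R': [[0.6667, -0.7453, 0.0045], [-0.5747, -0.518, -0.6336], [0.4746, 0.4198, -0.7736]], 't': [-0.4065, 0.2702, 0.8615]} [ 0.017 -0.525  0.839]
top {'fx': 484.9106, 'fy': 484.9106, 'cx': 280.8162, 'cy': 202.1894, 'k1': -0.1305, 'R': [[-0.0094, -0.9999, -0.0093], [-0.99, 0.0106, -0.1406], [0.1407, 0.0079, -0.99]], 't': [-0.128, 0.4854, 1.3794]} [ 0.285 -0.144  1.433]
{'time': 0.1, 'joint_pos': [1.085, 0.218, 1.615, -0.0, 1.311, -0.112], 'qvel': [-0.001, -0.001, -0.003, -0.0, -0.001, -0.001], 'joint_efforts': [-0.0, -39.808, -30.497, -0.0, 0.004, 0.0], 'tcp_pos': [0.228, 0.581, 0.23], 'eef_rot': [[-0.931, 0.365, -0.001], [0.365, 0.931, -0.002], [0.0, -0.002, -1.0]], 'ft_force': [-0.438, -0.016, 0.432], 'ft_torque': [0.036, 0.038, 0.057], 'grasp_force': 0.0, 'opening': 0.999} 0.0187
```

View pics/scene0.png

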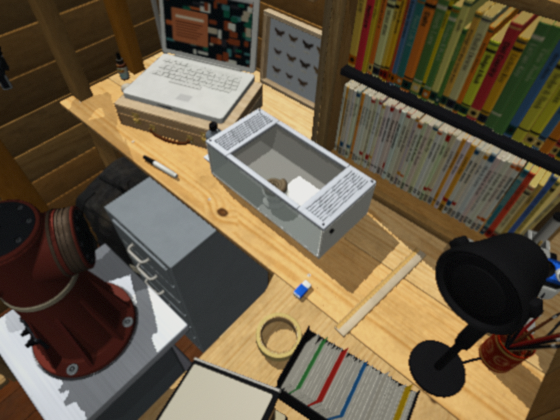

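View pics/top0.png

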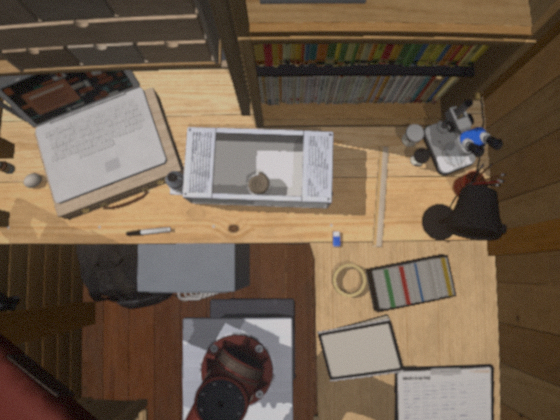

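Scene: box with top corners near (265,112), (375,180), (320,248), (210,160); cap near (212,127); rule (340,330)–(420,257). Top: box (186–333, 128–205), cap (174,183), fossil (258,182), rule (385,147)–(379,245). I'll enlarge to measure.

```bash
cat > h.py <<'E'
import cv2,numpy as np
from plant import r
C={n:r.calibration(n) for n in("scene","top")}
def ray(n,u,v):
    c=C[n];R=np.array(c['R']);t=np.array(c['t'])
    d=np.array([(u-c['cx'])/c['fx'],(v-c['cy'])/c['fy']]);s=d.copy()
    for _ in range(20): s=d/(1+c['k1']*(s@s))
    w=R.T@np.r_[s,1]; return -R.T@t,w/np.linalg.norm(w)
def onz(n,u,v,z):
    o,w=ray(n,u,v); return o+w*(z-o[2])/w[2]
def tri(a,b):
    (o1,w1),(o2,w2)=ray("scene",*a),ray("top",*b)
    k=np.linalg.lstsq(np.c_[w1,-w2],o2-o1,rcond=None)[0]
    p,q=o1+w1*k[0],o2+w2*k[1]; return (p+q)/2,np.linalg.norm(p-q)
def proj(n,X):
    c=C[n];p=np.array(c['R'])@X+c['t'];s=p[:2]/p[2];s=s*(1+c['k1']*(s@s))
    return np.r_[s[0]*c['fx']+c['cx'],s[1]*c['fy']+c['cy']]
def crop(n,x,y,w,h,k,name):
    im=r.capture(n)[y:y+h,x:x+w,::-1]
    cv2.imwrite("pics/"+name,cv2.resize(im,None,fx=k,fy=k,interpolation=cv2.INTER_CUBIC))
E
python3 - <<'E'
from h import *
crop("top",160,110,160,110,5,"t1.png"); crop("scene",195,100,190,150,4,"s1.png")
# ruler: mask by colour differs from table; print samples
t=r.capture("top"); print(t[190,370:396].tolist())
E
```

```text
[[201, 162, 111], [204, 161, 112], [205, 163, 116], [203, 159, 111], [199, 158, 111], [190, 152, 105], [171, 138, 97], [177, 143, 99], [186, 151, 103], [187, 157, 117], [185, 162, 134], [183, 166, 143], [180, 160, 140], [178, 159, 141], [168, 151, 132], [164, 141, 118], [170, 137, 102], [191, 150, 104], [201, 159, 109], [204, 161, 112], [200, 159, 109], [199, 156, 108], [199, 156, 109], [202, 160, 111], [201, 161, 112], [202, 160, 110]]
```

View pics/t1.png

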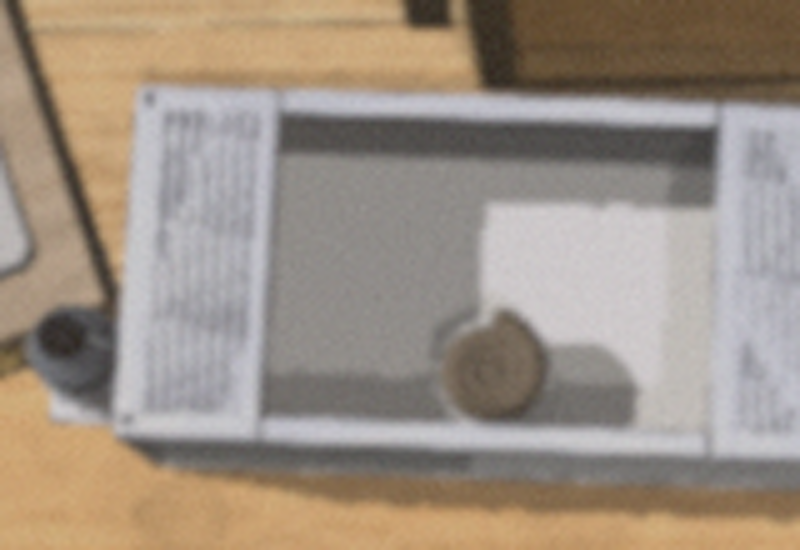

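View pics/s1.png

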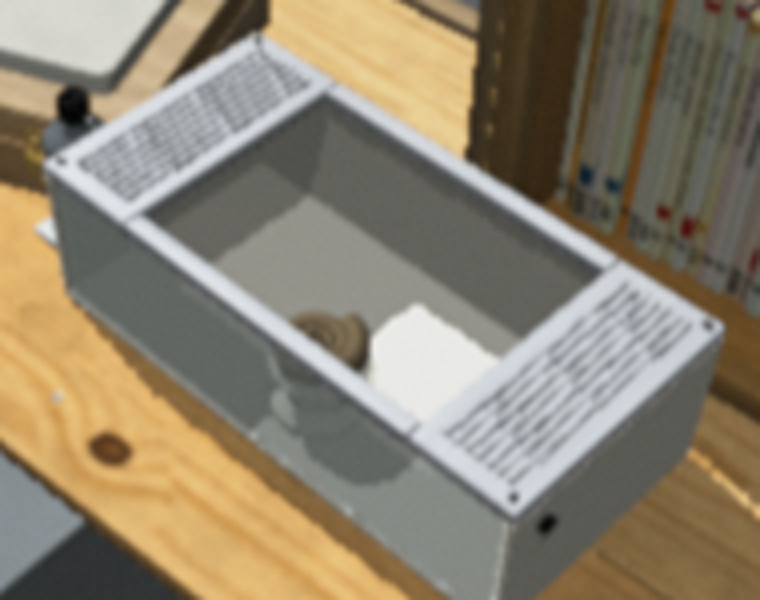

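Top crop (x5, offset 160,110): opening corners (277,116), (718,128), (708,430), (262,418); cap (62,335); fossil (492,372). Scene crop (x4, offset 195,100): outer top corners (258,38), (46,162), (515,517), (723,328); cap (72,96).

```bash
python3 - <<'E'
from h import *
np.set_printoptions(precision=4,suppress=True)
T=lambda u,v:(u/5+160-.4,v/5+110-.4); S=lambda u,v:(u/4+195-.375,v/4+100-.375)
bl,d=tri(S(258,38),T(141,89)); fl,d2=tri(S(46,162),T(116,436)); print("BL",bl,d,"FL",fl,d2)
o=np.array([onz("top",*T(*p),.127) for p in[(277,116),(718,128),(708,430),(262,418)]]); print(o,o.mean(0))
s=np.array([onz("scene",*S(*p),.127) for p in[(258,38),(46,162),(515,517),(723,328)]]); print("outer scene",s,s.mean(0))
for q in(o,s):
    f=(q[0]+q[1]-q[2]-q[3])/2 if q is o else (q[0]+q[3]-q[1]-q[2])/2
    l=(q[0]+q[3]-q[1]-q[2])/2 if q is o else (q[0]+q[1]-q[2]-q[3])/2
    print(f,np.degrees(np.arctan2(f[1],f[0])),np.hypot(*f[:2]),l,np.degrees(np.arctan2(-l[0],l[1])),np.hypot(*l[:2]))
print("cap",tri(S(72,92),T(62,333)),onz("scene",*S(72,92),.131),onz("top",*T(62,333),.131))
print("fossil top",onz("top",*T(492,372),.07),tri(S(325,330),T(485,372)))
# ruler
for n,roi in(("top",(360,120,410,260)),("scene",(325,245,432,340))):
    im=r.capture(n).astype(float); x0,y0,x1,y1=roi
    sub=im[y0:y1,x0:x1]; sub=cv2.GaussianBlur(sub,(0,0),.7)
    m=((sub[...,2]/sub[...,0]>.63)&(sub[...,0]>120)).astype(np.uint8)
    k,lab,st,ce=cv2.connectedComponentsWithStats(m); i=1+st[1:,4].argmax()
    ys,xs=np.where(lab==i); rc=cv2.minAreaRect(np.c_[xs+x0,ys+y0].astype(np.float32)); b=cv2.boxPoints(rc)
    print(n,st[i],rc); w=np.array([onz(n,*p,.004) for p in b]); print(w, onz(n,*rc[0],.004))
    v=im[y0:y1,x0:x1].astype(np.uint8).copy(); v[lab==i]=[255,0,0]
    cv2.imwrite(f"pics/m_{n}.png",cv2.resize(np.hstack([im[y0:y1,x0:x1].astype(np.uint8),v])[:,:,::-1],None,fx=3.6,fy=3.6,interpolation=cv2.INTER_NEAREST))
a,b=cv2.imread("pics/m_top.png"),cv2.imread("pics/m_scene.png")
s=min(1,400/b.shape[1]);b=cv2.resize(b,None,fx=s,fy=s);H=max(len(a),len(b))
cv2.imwrite("pics/m.png",np.hstack([cv2.copyMakeBorder(q,0,H-len(q),0,0,0) for q in(a,b)]))
E
```

```text
BL [0.6862 0.127  0.1236] 0.0017504073417372575 FL [0.4881 0.1341 0.1319] 0.0003844582436205061
[[ 0.6687  0.0485  0.127 ]
 [ 0.6583 -0.1976  0.127 ]
 [ 0.4884 -0.1893  0.127 ]
 [ 0.4977  0.0546  0.127 ]] [ 0.5783 -0.0709  0.127 ]
outer scene [[ 0.6823  0.1244  0.127 ]
 [ 0.4915  0.1386  0.127 ]
 [ 0.4697 -0.2694  0.127 ]
 [ 0.6664 -0.2778  0.127 ]] [ 0.5775 -0.0711  0.127 ]
[ 0.1705 -0.0072  0.    ] -2.4194913317933042 0.17060260080698536 [0.0098 0.245  0.    ] -2.298218543891707 0.2452008162293893
[ 0.1937 -0.0113 -0.    ] -3.3321018990955373 0.19407130693187064 [0.0188 0.4051 0.    ] -2.6598662112473823 0.40552770080394446
cap (array([0.5427, 0.1643, 0.141 ]), np.float64(0.002974038911090939)) [0.5489 0.175  0.131 ] [0.5459 0.1658 0.131 ]
fossil top [ 0.5321 -0.0684  0.07  ] (array([ 0.5337, -0.0676,  0.0778]), np.float64(0.00794246940818994))
top [ 12  28  18 100 713] ((382.0616760253906, 197.6643829345703), (10.102082252502441, 100.23567962646484), 6.009006023406982)
[[ 0.352  -0.3996  0.004 ]
 [ 0.6537 -0.4428  0.004 ]
 [ 0.6502 -0.4736  0.004 ]
 [ 0.3485 -0.4294  0.004 ]] [ 0.4988 -0.4356  0.004 ]
scene [ 11   8  87  83 913] ((380.1510925292969, 294.3231201171875), (10.571586608886719, 111.91207885742188), 47.202598571777344)
[[ 0.3551 -0.405   0.004 ]
 [ 0.6468 -0.4417  0.004 ]
 [ 0.6386 -0.4656  0.004 ]
 [ 0.3517 -0.4264  0.004 ]] [ 0.4884 -0.4336  0.004 ]
```

View pics/m.png

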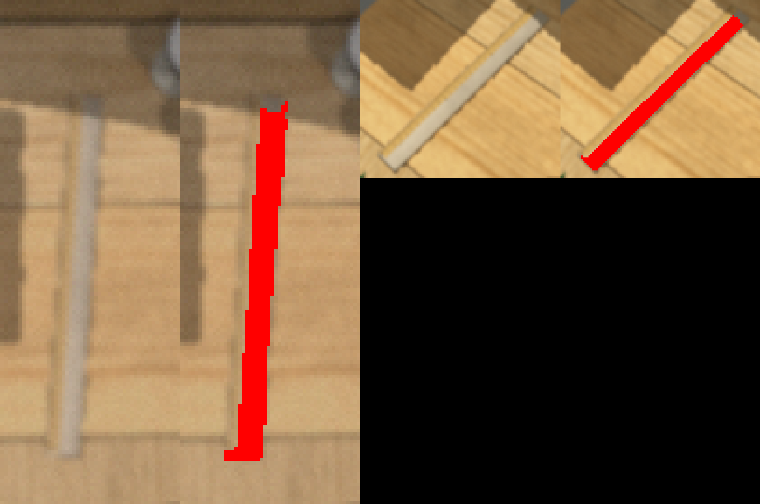

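The masks cover the rule, and its ends read from this picture are top (385.8,147) and (378.9,246.5), scene (418.6,255.7) and (342.6,332). Next: refine the cap, rule, lamp and tape clearances.

```bash
python3 - <<'E'
from h import *
np.set_printoptions(precision=4,suppress=True)
print("far",tri((418.6,255.7),(385.8,147)),"near",tri((342.6,332),(378.9,246.7)))
print([onz("top",*p,.004) for p in((385.8,147),(378.9,246.7))])
# clean row-wise centreline in top
im=cv2.GaussianBlur(r.capture("top").astype(np.float32),(0,0),.8)
P=[]
for y in range(152,244,2):
    q=im[y,370:400]; w=np.clip(q[:,2]/q[:,0]-.62,0,None); P.append(onz("top",370+(w*np.arange(30)).sum()/w.sum(),y,.004)[:2])
P=np.array(P); f=np.polyfit(P[:,0],P[:,1],1); print("line y=%.4f x+%.4f"%tuple(f),np.std(P[:,1]-np.polyval(f,P[:,0])),np.degrees(np.arctan(f[0])))
for n,(x0,y0,x1,y1),th in(("top",(164,168,182,190),85),("scene",(205,117,222,135),60)):
    g=r.capture(n)[y0:y1,x0:x1].max(2); m=(g<th).astype(np.uint8)
    k,l,st,ce=cv2.connectedComponentsWithStats(m); i=1+st[1:,4].argmax(); print(n,st[i]+[x0,y0,0,0,0],ce[i]+[x0,y0]); print(g)
print("lamp head",tri((490,285),(478,213)),"lamp top-left edge",tri((445,255),(458,205)))
E
```

```text
far (array([ 0.6546, -0.4515, -0.0097]), np.float64(0.011898779654543815)) near (array([ 0.3535, -0.4206,  0.0137]), np.float64(0.004320595048353925))
[array([ 0.6545, -0.4537,  0.004 ]), array([ 0.3525, -0.4208,  0.004 ])]
line y=-0.1107 x+-0.3802 0.0006308469796968161 -6.315815143768878
top [167 173  15  16 150] [175.32 179.14]
[[167 170 171 169 172 171 173 170 169 173 174 170 178 176 177 159 119  80]
 [167 172 173 171 171 169 167 167 167 173 171 173 176 178 175 165 128  86]
 [170 168 168 171 169 167 167 155 154 157 152 156 159 164 160 145 119  88]
 [171 170 168 170 169 158 147 129 118 118 117 120 123 122 120 113  92  78]
 [168 171 170 168 154 133 111  96  89  86  87  88  93  90  86  89  87  86]
 [168 166 165 157 121  95  74  61  66  63  73  83  86  89  77  80  77  80]
 [166 169 154 130  91  68  57  58  55  56  60  69  77  83  83  79  77  81]
 [157 151 136 103  76  50  55  56  58  56  59  60  67  73  78  76  75  72]
 [128 116 110  87  64  53  57  57  55  55  59  56  52  75  84  79  71  68]
 [102 109 104  80  60  53  51  56  60  54  54  48  58  78  94  89  85  77]
 [ 91 111 107  86 
[... 1678 characters left out ...]
   5   8  33 110 182 201 205 206]
 [175 188 193 171  95  26   8  10   8   7  13  39  91 140 168 192 200]
 [143 155 160 143  86  33   9   8   6   7  24  67 103  92 116 156 187]
 [112 113 116 113  90  62  32  18  13  14  28  67 100  81  81 121 170]
 [100 101 106 116 108  93  61  40  37  37  43  55  79  94 110 151 190]
 [109 112 117 121 113 101  76  61  59  60  59  64  93 138 176 205 223]
 [110 113 120 120 116 101  79  70  67  71  86 114 154 196 217 227 229]
 [104 110 118 116 112 106  93  81  84 107 150 187 209 225 230 229 224]]
lamp head (array([ 0.4064, -0.5796,  0.3538]), np.float64(0.01150264668439167)) lamp top-left edge (array([ 0.4181, -0.5218,  0.3554]), np.float64(0.03591714828528019))
```

```bash
cat >> h.py <<'E'
def go(x,y,z,yaw=None):
    s=r.get_state();R=np.array(s['eef_rot']);p=np.array(s['tcp_pos'])
    a=np.degrees(np.arctan2(R[1,1],R[0,1]))
    d=R.T@(np.array([x,y,z])-p); t=0 if yaw is None else -np.radians((yaw-a+180)%360-180)
    print("t",round(s['time'],2),"yawY",a.round(1),"tool d",d.round(4),"turn",round(t,3),"j",np.round(s['joint_pos'],2),"F",np.round(s['ft_force'],1),"open",round(s['opening'],3))
E
python3 - <<'E'
from h import *
np.set_printoptions(precision=4,suppress=True)
print("cap",tri((213,125),(172.3,177)),onz("scene",213,125,.131),onz("top",172.3,177,.131))
print("lamp edges z.35",[onz("top",*p,.35) for p in((456,205),(478,238),(478,186))])
print("laptop case corner",tri((262,88),(180,165)))
go(.546,.166,.16)
E
```

```text
cap (array([0.5427, 0.1652, 0.1322]), np.float64(0.0017892767530485602)) [0.5428 0.1668 0.131 ] [0.5436 0.1649 0.131 ]
lamp edges z.35 [array([ 0.4284, -0.5358,  0.35  ]), array([ 0.352 , -0.5834,  0.35  ]), array([ 0.472 , -0.5912,  0.35  ])]
laptop case corner (array([0.5784, 0.0781, 0.2721]), np.float64(0.09593429868154785))
t 0.5 yawY 68.6 tool d [-0.4477 -0.271   0.0713] turn 0 j [ 1.08  0.22  1.61  0.    1.31 -0.11] F [ 1.  -0.8  0.5] open 0.998
```

```bash
python3 jog.py '{"motion": [[0, -0.0445, -0.0272, 0, 0], [0, -0.0445, -0.0272, 0, 0], [0, -0.0445, -0.0272, 0, 0], [0, -0.0445, -0.0272, 0, 0], [0, -0.0445, -0.0272, 0, 0]]}'; python3 jog.py '{"motion": [[0, -0.0445, -0.0272, 0, 0], [0, -0.0445, -0.0272, 0, 0], [0, -0.0445, -0.0272, 0, 0], [0, -0.0445, -0.0272, 0, 0], [0, -0.0445, -0.0272, 0, 0]]}'; python3 jog.py '{"motion": [[0, 0, 0, 0.04, 0], [0, 0, 0, 0.02, 0], [0, 0, 0, 0, 0], [0, 0, 0, 0, 0]]}'; python3 -c "
from h import *
go(.543,.166,.14)"
```

```text
time: 1.12
tcp_pos: [0.3866, 0.3727, 0.2316]
eef_rot: [[-0.931, 0.365, 0.001], [0.365, 0.931, 0.0], [-0.001, 0.001, -1.0]]
ft_force: [0.8, 0.2, -0.0]
opening: -0.0
grasp_force: 0.0
time: 1.75
tcp_pos: [0.5441, 0.1647, 0.2316]
eef_rot: [[-0.931, 0.365, 0.001], [0.365, 0.931, 0.0], [-0.001, 0.001, -1.0]]
ft_force: [0.5, 1.5, -0.1]
opening: -0.002
grasp_force: 0.0
time: 2.25
tcp_pos: [0.5435, 0.1669, 0.1723]
eef_rot: [[-0.931, 0.364, 0.001], [0.364, 0.931, 0.0], [-0.001, 0.001, -1.0]]
ft_force: [0.5, -0.7, 1.1]
opening: 0.002
grasp_force: 0.0
t 2.25 yawY 68.7 tool d [ 0.0002 -0.0011  0.0323] turn 0 j [ 0.17  0.15  1.8   0.    1.18 -1.02] F [ 0.5 -0.7  1.1] open 0.002
```

```bash
python3 jog.py '{"motion": [[0, 0, 0, 0.03, 0], [0, 0, 0, 0.008, 0], [0, 0, 0, 0.004, 0], [0, 0, 0, 0, 0]]}'; python3 jog.py '{"motion": [[0, 0, 0, 0.003, 0], [0, 0, 0, 0, 0]]}'; python3 jog.py '{"motion": [[0, 0, 0, 0.003, 0], [0, 0, 0, 0, 0]]}'
```

```text
time: 2.75
tcp_pos: [0.5434, 0.1666, 0.1305]
eef_rot: [[-0.931, 0.365, 0.0], [0.365, 0.931, 0.0], [-0.0, 0.001, -1.0]]
ft_force: [-1.4, -0.3, 2.6]
opening: -0.002
grasp_force: 1.5
time: 3.0
tcp_pos: [0.5441, 0.1665, 0.1274]
eef_rot: [[-0.931, 0.365, 0.002], [0.365, 0.931, 0.001], [-0.002, 0.002, -1.0]]
ft_force: [-1.7, 0.4, 4.7]
opening: -0.003
grasp_force: 2.5
time: 3.25
tcp_pos: [0.5442, 0.1665, 0.1268]
eef_rot: [[-0.931, 0.365, 0.001], [0.365, 0.931, 0.001], [-0.001, 0.001, -1.0]]
ft_force: [-6.2, 0.7, 14.8]
opening: -0.002
grasp_force: 7.8
```

```bash
python3 jog.py '{"motion": [[0, 0, 0, 0, 0], [0, 0, 0, 0, 0], [0, 0, 0, -0.02, 0], [0, 0, 0, -0.05, 0], [0, 0, 0, -0.04, 0]]}' && python3 -c "
from h import *
go(.541,-.4401,.24,83.7)"
```

```text
time: 3.88
tcp_pos: [0.5437, 0.1659, 0.2351]
eef_rot: [[-0.931, 0.365, 0.002], [0.365, 0.931, -0.0], [-0.002, 0.0, -1.0]]
ft_force: [-0.0, 1.1, 0.2]
opening: 0.004
grasp_force: 0.0
t 3.88 yawY 68.6 tool d [-0.2189 -0.5651 -0.0048] turn -0.264 j [ 0.17  0.09  1.75 -0.    1.3  -1.02] F [-0.   1.1  0.2] open 0.004
```

```bash
python3 jog.py '{"motion": [[0.5, -0.0219, -0.0565, 0, 0], [0.5, -0.0219, -0.0565, 0, 0], [0.5, -0.0219, -0.0565, 0, 0], [0.5, -0.0219, -0.0565, 0, 0], [0.5, -0.0219, -0.0565, 0, 0]]}' >/dev/null; python3 jog.py '{"motion": [[0.5, -0.0219, -0.0565, 0, 0], [0.5, -0.0219, -0.0565, 0, 0], [0.5, -0.0219, -0.0565, 0, 0], [0.5, -0.0219, -0.0565, 0, 0], [0.5, -0.0219, -0.0565, 0, 0]]}'; python3 jog.py '{"motion": [[0.5, 0, 0, 0, -0.132], [0.5, 0, 0, 0, -0.132], [0.5, 0, 0, 0, 0], [0.5, 0, 0, 0, 0]]}' ; python3 - <<'E'
from h import *
go(.541,-.4401,.05,83.7)
a=r.capture("scene")[150:350,300:560,::-1];b=r.capture("top")[120:260,300:520,::-1]
a=cv2.resize(a,None,fx=1.75,fy=1.75);b=cv2.resize(b,None,fx=1.5,fy=1.5)
cv2.imwrite("pics/app.png",np.hstack([a,cv2.copyMakeBorder(b,0,len(a)-len(b),0,0,0)]))
E
```

```text
time: 5.12
tcp_pos: [0.5404, -0.4422, 0.2333]
eef_rot: [[-0.931, 0.366, 0.0], [0.366, 0.931, -0.001], [-0.001, -0.001, -1.0]]
ft_force: [1.0, -0.1, 1.1]
opening: 0.497
grasp_force: 0.0
time: 5.62
tcp_pos: [0.5407, -0.4398, 0.2332]
eef_rot: [[-0.994, 0.111, -0.0], [0.111, 0.994, -0.0], [0.0, -0.0, -1.0]]
ft_force: [0.7, -0.9, 0.3]
opening: 0.5
grasp_force: 0.0
t 5.62 yawY 83.6 tool d [-0.0004 -0.0003  0.1832] turn -0.002 j [-0.78  0.37  1.42 -0.    1.35 -2.24] F [ 0.7 -0.9  0.3] open 0.5
```

View pics/app.png

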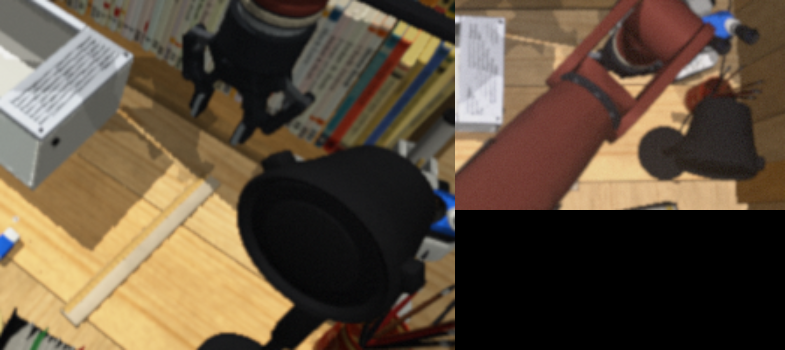

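The picture shows the fingers above the rule's far half (crop ~ (230,130)), with the lamp clear of gripper and arm. Descending.

```bash
python3 jog.py '{"motion": [[0.5, 0, 0, 0.06, 0], [0.5, 0, 0, 0.06, 0], [0.5, 0, 0, 0.06, 0], [0.5, 0, 0, 0.035, 0], [0.5, 0, 0, 0, 0]]}'; python3 jog.py '{"motion": [[0.5, 0, 0, 0.01, 0], [0.5, 0, 0, 0.005, 0], [0.5, 0, 0, 0, 0]]}'; python3 - <<'E'
from h import *
go(.541,-.4401,0,83.7)
a=r.capture("scene")[200:340,330:470,::-1]
cv2.imwrite("pics/app2.png",cv2.resize(a,None,fx=4,fy=4,interpolation=cv2.INTER_CUBIC))
E
```

```text
time: 6.35
tcp_pos: [0.538, -0.4368, 0.0137]
eef_rot: [[-0.994, 0.11, -0.007], [0.11, 0.994, 0.006], [0.007, 0.006, -1.0]]
ft_force: [-1.0, -0.4, 0.2]
opening: 0.501
grasp_force: 0.0
time: 6.72
tcp_pos: [0.5413, -0.4403, 0.0045]
eef_rot: [[-0.994, 0.11, 0.001], [0.11, 0.994, -0.001], [-0.001, -0.001, -1.0]]
ft_force: [-0.2, -0.1, -0.7]
opening: 0.499
grasp_force: 0.0
t 6.72 yawY 83.7 tool d [0.0003 0.0002 0.0045] turn 0.0 j [-0.78  0.61  1.54 -0.    0.99 -2.24] F [-0.2 -0.1 -0.7] open 0.499
```

View pics/app2.png

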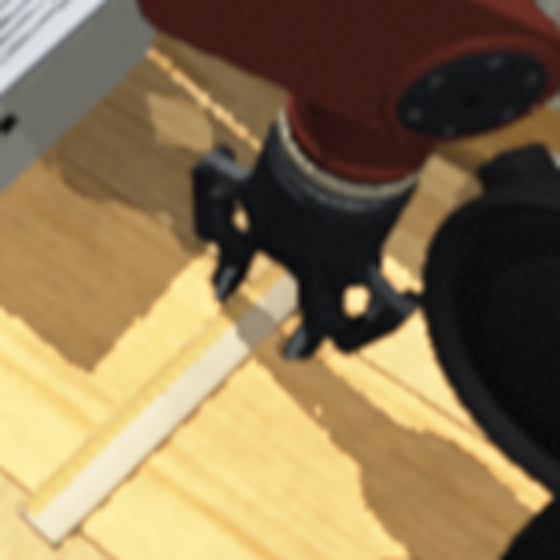

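The rule lies between the tips (near (225,285) and (300,350)). I'll feel for the table next.

```bash
python3 jog.py '{"motion": [[0.45, 0, 0, 0.003, 0], [0.45, 0, 0, 0, 0]]}'; python3 jog.py '{"motion": [[0.45, 0, 0, 0.002, 0], [0.45, 0, 0, 0, 0]]}'; python3 jog.py '{"motion": [[0.45, 0, 0, 0.002, 0], [0.45, 0, 0, 0, 0]]}'
```

```text
time: 7.02
tcp_pos: [0.5416, -0.4407, 0.0026]
eef_rot: [[-0.994, 0.11, 0.002], [0.11, 0.994, -0.001], [-0.002, -0.001, -1.0]]
ft_force: [-1.2, 0.7, 7.1]
opening: 0.447
grasp_force: 3.2
time: 7.28
tcp_pos: [0.5417, -0.4408, 0.0024]
eef_rot: [[-0.994, 0.109, 0.001], [0.109, 0.994, -0.001], [-0.001, -0.001, -1.0]]
ft_force: [-4.4, 2.6, 13.5]
opening: 0.449
grasp_force: 6.7
time: 7.52
tcp_pos: [0.5418, -0.4408, 0.0022]
eef_rot: [[-0.994, 0.109, 0.001], [0.109, 0.994, -0.001], [-0.001, -0.0, -1.0]]
ft_force: [-5.4, 4.3, 20.5]
opening: 0.447
grasp_force: 10.2
```

```bash
python3 jog.py '{"motion": [[0.45, 0, 0, -0.005, 0], [0.45, 0, 0, 0, 0]]}'; python3 jog.py '{"motion": [[0.2, 0, 0, 0, 0], [0.2, 0, 0, 0, 0], [0.2, 0, 0, 0, 0]]}' 60
```

```text
time: 7.78
tcp_pos: [0.5416, -0.4406, 0.0025]
eef_rot: [[-0.994, 0.11, 0.002], [0.11, 0.994, -0.002], [-0.002, -0.002, -1.0]]
ft_force: [-0.6, -0.4, 8.1]
opening: 0.45
grasp_force: 4.2
time: 8.15
tcp_pos: [0.5426, -0.4401, 0.0043]
eef_rot: [[-0.994, 0.11, 0.003], [0.11, 0.994, -0.001], [-0.003, -0.0, -1.0]]
ft_force: [-1.1, 4.7, 12.5]
opening: 0.2
grasp_force: 6.2
```

```bash
python3 jog.py '{"motion": [[0.1, 0, 0, 0, 0], [0.1, 0, 0, 0, 0]]}'; python3 - <<'E'
from h import *
a=r.capture("scene")[230:340,330:440,::-1]
cv2.imwrite("pics/g.png",cv2.resize(a,None,fx=5,fy=5,interpolation=cv2.INTER_CUBIC))
E
```

```text
time: 8.4
tcp_pos: [0.5428, -0.4407, 0.0043]
eef_rot: [[-0.994, 0.11, 0.004], [0.11, 0.994, -0.002], [-0.004, -0.001, -1.0]]
ft_force: [-0.9, 3.4, 11.4]
opening: 0.103
grasp_force: 5.8
```

View pics/g.png

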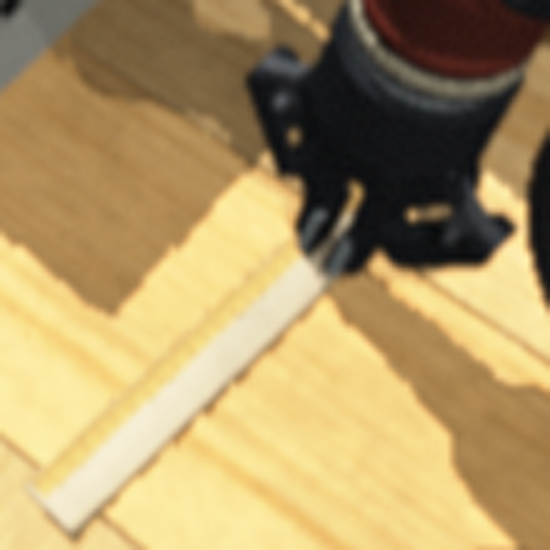

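The fingertips are on top of the rule (tips ~ (308,240) and (340,260)), so a finger landed on its edge. I'll lift, open wide and straddle it again.

```bash
python3 jog.py '{"motion": [[0.1, 0, 0, -0.02, 0], [0.75, 0, 0, 0, 0], [0.75, 0, 0, 0, 0], [0.75, 0, 0, 0, 0], [0.75, 0, 0, 0, 0]]}' ; python3 - <<'E'
from h import *
np.set_printoptions(precision=4,suppress=True)
im=r.capture("scene"); s=r.get_state()
print("tcp px",proj("scene",np.array(s['tcp_pos'])),s['tcp_pos'])
f=cv2.GaussianBlur(im.astype(np.float32),(0,0),.6); P=[]
for x in range(350,388,2):
    q=f[250:335,x]; w=np.clip(q[:,2]/q[:,0]-.66,0,None); 
    i=w.argmax(); lo,hi=max(0,i-12),i+13; v=w[lo:hi]; P.append(onz("scene",x,250+lo+(v*np.arange(len(v))).sum()/v.sum(),.004)[:2])
P=np.array(P);k=np.polyfit(P[:,0],P[:,1],1);print(k,np.std(P[:,1]-np.polyval(k,P[:,0])),"y at .541",np.polyval(k,.541))
go(.541,-.4401,.02,83.7)
cv2.imwrite("pics/g2.png",cv2.resize(im[230:340,330:440,::-1],None,fx=5,fy=5,interpolation=cv2.INTER_CUBIC))
E
```

```text
time: 9.07
tcp_pos: [0.5402, -0.4394, 0.0204]
eef_rot: [[-0.994, 0.11, -0.001], [0.11, 0.994, 0.001], [0.001, 0.001, -1.0]]
ft_force: [0.1, -0.0, 0.5]
opening: 0.749
grasp_force: 0.0
tcp px [395.9865 277.286 ] [ 0.5403 -0.4395  0.0206]
[ 0.2712 -0.5419] 0.010561591650880614 y at .541 -0.3951419135815355
t 9.12 yawY 83.7 tool d [-0.0007 -0.0005  0.0006] turn 0.0 j [-0.78  0.59  1.54 -0.    1.01 -2.24] F [0.5 0.4 0.8] open 0.747
```

View pics/g2.png

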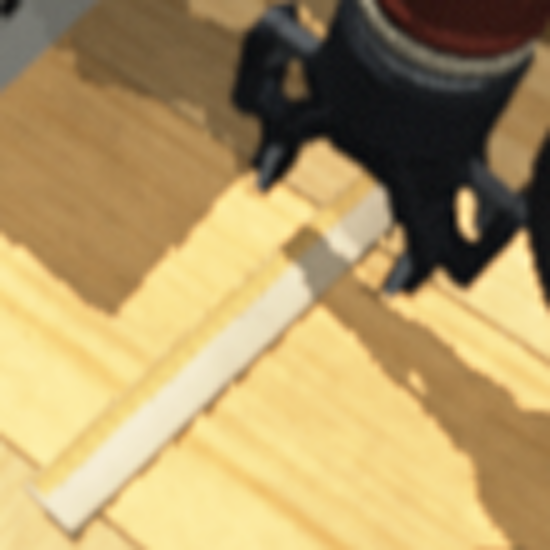

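Tips are at (265,187) and (397,288), straddling the rule; its centreline runs (53,510)–(372,212) in this crop.

```bash
python3 - <<'E'
from h import *
np.set_printoptions(precision=4,suppress=True)
c=lambda u,v:(330+u/5-.4,230+v/5-.4)
a,b=onz("scene",*c(53,510),.004),onz("scene",*c(372,212),.004); k=(b[1]-a[1])/(b[0]-a[0])
print(a,b,k,"y at .541:",a[1]+k*(.541-a[0]))
for z in(.02,.024,.028): print(z,onz("scene",*c(265,187),z),onz("scene",*c(397,288),z))
E
python3 jog.py '{"motion": [[0.75, 0, 0, 0.012, 0], [0.75, 0, 0, 0.006, 0], [0.75, 0, 0, 0.003, 0], [0.75, 0, 0, 0, 0]]}'; python3 jog.py '{"motion": [[0.75, 0, 0, 0.003, 0], [0.75, 0, 0, 0, 0]]}'
```

```text
[ 0.3563 -0.4166  0.004 ] [ 0.576  -0.4446  0.004 ] -0.1274247230957309 y at .541: -0.4401486652658875
0.02 [ 0.5433 -0.4018  0.02  ] [ 0.5384 -0.4745  0.02  ]
0.024 [ 0.5407 -0.4024  0.024 ] [ 0.5359 -0.4748  0.024 ]
0.028 [ 0.5382 -0.403   0.028 ] [ 0.5333 -0.475   0.028 ]
time: 9.62
tcp_pos: [0.5405, -0.4395, -0.0003]
eef_rot: [[-0.994, 0.11, -0.001], [0.11, 0.994, 0.001], [0.001, 0.001, -1.0]]
ft_force: [0.1, -0.8, 1.0]
opening: 0.753
grasp_force: 0.0
time: 9.88
tcp_pos: [0.5407, -0.4398, -0.0027]
eef_rot: [[-0.994, 0.11, -0.0], [0.11, 0.994, -0.0], [0.0, -0.0, -1.0]]
ft_force: [0.9, 0.6, -1.1]
opening: 0.753
grasp_force: 0.0
```

```bash
python3 jog.py '{"motion": [[0.75, 0, 0, 0.003, 0], [0.75, 0, 0, 0, 0]]}'; python3 jog.py '{"motion": [[0.75, 0, 0, 0.002, 0], [0.75, 0, 0, 0, 0]]}';python3 jog.py '{"motion": [[0.75, 0, 0, 0.002, 0], [0.75, 0, 0, 0, 0]]}'
```

```text
time: 10.12
tcp_pos: [0.5407, -0.4398, -0.0058]
eef_rot: [[-0.994, 0.11, 0.0], [0.11, 0.994, -0.0], [-0.0, -0.0, -1.0]]
ft_force: [-0.6, -0.3, -0.1]
opening: 0.752
grasp_force: 0.0
time: 10.38
tcp_pos: [0.5408, -0.44, -0.006]
eef_rot: [[-0.994, 0.11, -0.0], [0.11, 0.994, 0.0], [0.0, 0.0, -1.0]]
ft_force: [-3.1, 2.7, 7.3]
opening: 0.749
grasp_force: 3.5
time: 10.62
tcp_pos: [0.5409, -0.44, -0.006]
eef_rot: [[-0.994, 0.11, -0.001], [0.11, 0.994, 0.001], [0.001, 0.001, -1.0]]
ft_force: [-5.6, 4.5, 15.1]
opening: 0.752
grasp_force: 7.6
```

```bash
python3 jog.py '{"motion": [[0.75, 0, 0, -0.006, 0], [0.6, 0, 0, 0, 0], [0.5, 0, 0, 0, 0], [0.4, 0, 0, 0, 0], [0.2, 0, 0, 0, 0]]}'; python3 jog.py '{"motion": [[0.1, 0, 0, 0, 0], [0.1, 0, 0, 0, 0], [0.1, 0, 0, 0, 0]]}'
```

```text
time: 11.25
tcp_pos: [0.543, -0.441, 0.0001]
eef_rot: [[-0.994, 0.11, 0.004], [0.11, 0.994, -0.002], [-0.004, -0.002, -1.0]]
ft_force: [-1.4, 4.2, 12.9]
opening: 0.3
grasp_force: 60.5
time: 11.62
tcp_pos: [0.543, -0.441, 0.0001]
eef_rot: [[-0.994, 0.11, 0.004], [0.11, 0.994, -0.002], [-0.004, -0.002, -1.0]]
ft_force: [-0.8, 2.4, 13.8]
opening: 0.298
grasp_force: 60.4
```

```bash
python3 jog.py '{"motion": [[0.1, 0, 0, -0.02, 0], [0.1, 0, 0, -0.05, 0], [0.1, 0, 0, -0.05, 0], [0.1, 0, 0, -0.05, 0], [0.1, 0, 0, -0.05, 0]]}'; python3 -c "
from h import *
go(.52,-.25,.22)"
```

```text
time: 12.25
tcp_pos: [0.5402, -0.4395, 0.2176]
eef_rot: [[-0.994, 0.11, -0.001], [0.11, 0.994, 0.0], [0.001, 0.0, -1.0]]
ft_force: [0.5, 0.1, -0.3]
opening: 0.296
grasp_force: 59.0
t 12.25 yawY 83.7 tool d [ 0.0409  0.1862 -0.0024] turn 0 j [-0.78  0.38  1.44 -0.    1.33 -2.24] F [ 0.5  0.1 -0.3] open 0.296
```

Held. Move left, then turn.

```bash
python3 jog.py '{"motion": [[0.1, 0.01, 0.047, 0, 0], [0.1, 0.01, 0.047, 0, 0], [0.1, 0.01, 0.047, 0, 0], [0.1, 0.01, 0.046, 0, 0], [0.1, 0, 0, 0, 0.18]]}'>/dev/null; python3 jog.py '{"motion": [[0.1, 0, 0, 0, 0.188], [0.1, 0, 0, 0, 0.188], [0.1, 0, 0, 0, 0.188], [0.1, 0, 0, 0, 0.188], [0.1, 0, 0, 0, 0.188]]}'>/dev/null;  python3 jog.py '{"motion": [[0.1, 0, 0, 0, 0.188], [0.1, 0, 0, 0, 0.188], [0.1, 0, 0, 0, 0], [0.1, 0, 0, 0, 0]]}'; python3 - <<'E'
from h import *
go(.6045,-.1522,.19,-2.5)
a=r.capture("scene")[80:340,180:460,::-1]
b=r.capture("top")[110:270,170:420,::-1]
a=cv2.resize(a,None,fx=1.6,fy=1.6);b=cv2.resize(b,None,fx=1.4,fy=1.4)
cv2.imwrite("pics/st.png",np.hstack([a,cv2.copyMakeBorder(b,0,len(a)-len(b),0,0,0)]))
E
```

```text
time: 14.0
tcp_pos: [0.5212, -0.2495, 0.2161]
eef_rot: [[0.029, 1.0, -0.0], [1.0, -0.029, 0.0], [0.0, -0.0, -1.0]]
ft_force: [0.2, -0.1, 0.7]
opening: 0.299
grasp_force: 59.1
t 14.0 yawY -1.7 tool d [0.0997 0.0804 0.0261] turn 0.015 j [-0.57  0.13  1.74 -0.    1.27 -0.54] F [ 0.2 -0.1  0.7] open 0.299
```

```bash
python3 jog.py '{"motion": [[0.1, 0.05, 0.04, 0, 0.015], [0.1, 0.05, 0.04, 0, 0], [0.1, 0, 0, 0.03, 0], [0.1, 0, 0, 0.02, 0], [0.1, 0, 0, 0, 0]]}'; python3 - <<'E'
from h import *
go(.6045,-.1522,.127,-2.5)
E
```

```text
time: 14.72
tcp_pos: [0.6009, -0.1548, 0.1632]
eef_rot: [[0.047, 0.999, -0.006], [0.999, -0.047, 0.002], [0.002, -0.006, -1.0]]
ft_force: [-0.4, -0.2, -0.8]
opening: 0.293
grasp_force: 59.2
t 14.72 yawY -2.7 tool d [0.0027 0.0037 0.0362] turn -0.003 j [-0.37  0.28  1.68 -0.    1.2  -0.32] F [-0.4 -0.2 -0.8] open 0.293
```

```bash
python3 jog.py '{"motion": [[0.1, 0, 0, 0.015, 0], [0.1, 0, 0, 0.01, 0], [0.1, 0, 0, 0, 0]]}' 20; python3 jog.py '{"motion": [[0.1, 0, 0, 0.008, 0], [0.1, 0, 0, 0.004, 0], [0.1, 0, 0, 0.003, 0], [0.1, 0, 0, 0, 0]]}';  python3 jog.py '{"motion": [[0.1, 0, 0, 0.004, 0], [0.1, 0, 0, 0.004, 0], [0.1, 0, 0, 0, 0]]}'; python3 -c "
from h import *
s=r.get_state();print(s['ft_torque'],s['tcp_pos'])
im=r.capture('top');cv2.imwrite('pics/tilt_t.png',im[:,:,::-1]);cv2.imwrite('pics/tilt_s.png',r.capture('scene')[:,:,::-1])"
```

```text
time: 15.1
tcp_pos: [0.6023, -0.1551, 0.1401]
eef_rot: [[0.047, 0.999, -0.002], [0.999, -0.047, 0.001], [0.001, -0.002, -1.0]]
ft_force: [0.1, 0.3, -0.3]
opening: 0.296
grasp_force: 59.2
time: 15.6
tcp_pos: [0.6033, -0.155, 0.1266]
eef_rot: [[0.046, 0.999, -0.0], [0.999, -0.046, -0.0], [-0.0, -0.0, -1.0]]
ft_force: [-0.3, 0.8, 2.2]
opening: 0.297
grasp_force: 59.3
time: 15.98
tcp_pos: [0.6047, -0.1547, 0.1204]
eef_rot: [[0.046, 0.999, 0.003], [0.999, -0.046, 0.0], [0.0, 0.003, -1.0]]
ft_force: [-2.3, 3.0, 8.0]
opening: 0.296
grasp_force: 59.8
[ 0.14261385  0.31417899 -0.07843271] [ 0.60467403 -0.15470993  0.12040468]
```

```bash
python3 jog.py '{"motion": [[0.2, 0, 0, 0, 0], [0.2, 0, 0, 0, 0], [0.2, 0, 0, 0.003, 0], [0.2, 0, 0, 0, 0]]}' 25; python3 - <<'E'
from h import *
a=r.capture("scene")[90:270,200:400,::-1];b=r.capture("top")[115:215,180:350,::-1]
a=cv2.resize(a,None,fx=2.2,fy=2.2);b=cv2.resize(b,None,fx=2.1,fy=2.1)
cv2.imwrite("pics/tilt.png",np.hstack([a,cv2.copyMakeBorder(b,0,len(a)-len(b),0,0,0)]));print(a.shape,b.shape)
E
```

```text
time: 16.58
tcp_pos: [0.6046, -0.1546, 0.1176]
eef_rot: [[0.047, 0.999, 0.003], [0.999, -0.047, 0.0], [0.0, 0.003, -1.0]]
ft_force: [-1.8, 4.8, 8.4]
opening: 0.294
grasp_force: 59.7
(396, 440, 3) (210, 357, 3)
```

View pics/tilt.png

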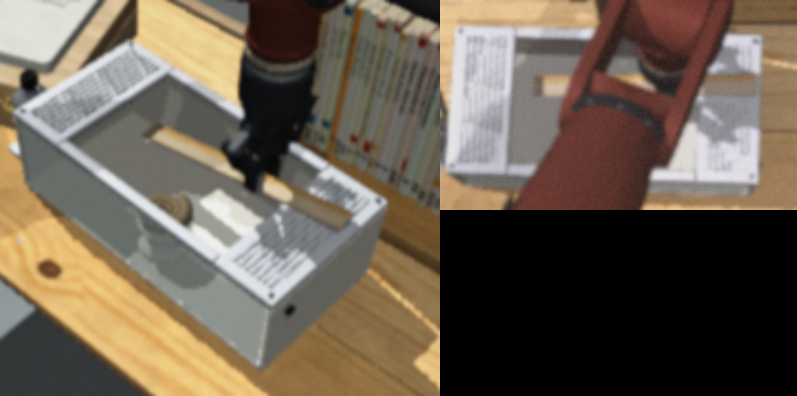

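The rule is tilted: its left end is in the opening (scene crop (150,133), top crop (537,86)) and its right end above the right bar (347,218). Fossil is unchanged. I'll work out the tilt.

```bash
python3 - <<'E'
from h import *
np.set_printoptions(precision=4,suppress=True)
L,d=tri((151/2.2+200,133/2.2+90),(97/2.1+180,86/2.1+115)); R_,d2=tri((347/2.2+200,218/2.2+90),(317/2.1+180,84/2.1+115))
print(L,d,R_,d2,np.linalg.norm(L-R_),"tilt",np.degrees(np.arcsin((R_[2]-L[2])/np.linalg.norm(L-R_))))
c=np.array([.578,-.071]);bx=np.array([.999,-.0436]);by=np.array([.0436,.999])
for p in(L,R_,r.get_state()['tcp_pos']): print("box",(p[:2]-c)@bx,(p[:2]-c)@by,p[2])
E
```

```text
[0.6128 0.0232 0.0779] 0.0021098904426791847 [ 0.594  -0.2703  0.1552] 0.0005366584774333044 0.3040717562109742 tilt 14.736154306822069
box 0.030697860506964464 0.09558628689828348 0.07786536717674503
box 0.024706969798416356 -0.19840832042754866 0.15521156806967318
box 0.03017216469888177 -0.0822979862174224 0.1176219974150529
```

```bash
python3 jog.py '{"motion": [[0.2, 0.01, 0, -0.003, 0], [0.2, 0.025, 0, 0, 0], [0.2, 0.025, 0, 0, 0], [0.2, 0.025, 0, 0, 0], [0.2, 0, 0, 0, 0]]}'; python3 jog.py '{"motion": [[0.2, 0, 0, 0, 0]]}'; python3 - <<'E'
from h import *
c=np.array([.578,-.071]);bx=np.array([.999,-.0436]);by=np.array([.0436,.999])
s=r.get_state();p=s['tcp_pos'];print((p[:2]-c)@bx,(p[:2]-c)@by,p[2],s['ft_force'],s['ft_torque'])
E
```

```text
time: 17.3
tcp_pos: [0.6068, -0.0682, 0.1176]
eef_rot: [[0.044, 0.999, -0.001], [0.999, -0.044, 0.001], [0.001, -0.001, -1.0]]
ft_force: [0.1, -0.4, -1.0]
opening: 0.302
grasp_force: 59.9
time: 17.42
tcp_pos: [0.6071, -0.0703, 0.118]
eef_rot: [[0.046, 0.999, -0.0], [0.999, -0.046, -0.0], [-0.0, -0.0, -1.0]]
ft_force: [0.3, -0.0, -0.7]
opening: 0.293
grasp_force: 59.9
0.02904382381879637 0.0019398393086732355 0.11796739572399645 [ 0.33774192 -0.02944052 -0.7113272 ] [ 0.01087172 -0.00793578 -0.01056137]
```

```bash
python3 jog.py '{"motion": [[0.2, 0.005, 0, 0.01, 0], [0.2, 0, 0, 0.02, 0], [0.2, 0, 0, 0.02, 0], [0.2, 0, 0, 0, 0]]}'; python3 - <<'E'
from h import *
c=np.array([.578,-.071]);bx=np.array([.999,-.0436]);by=np.array([.0436,.999])
for q in((505,308),(492,422),(440,370),(546,365)):
    p=onz("top",q[0]/5+159.6,q[1]/5+109.6,.062); print("fossil edge",(p[:2]-c)@bx,(p[:2]-c)@by)
s=r.get_state();p=s['tcp_pos'];print((p[:2]-c)@bx,(p[:2]-c)@by,p[2],s['ft_force'],s['ft_torque'])
E
```

```text
time: 17.92
tcp_pos: [0.6045, -0.0647, 0.0644]
eef_rot: [[0.047, 0.999, -0.007], [0.999, -0.047, 0.002], [0.001, -0.007, -1.0]]
ft_force: [-1.1, 0.4, -0.5]
opening: 0.3
grasp_force: 59.9
fossil edge -0.006797382455761554 -0.004878047348411257
fossil edge -0.07358977402385672 -0.00012737516340790891
fossil edge -0.0443106580667937 0.03103944960417527
fossil edge -0.03943802258173426 -0.029803579747961217
0.026186163092707434 0.007404648750142434 0.06444188337576352 [-1.09718378  0.42676907 -0.52844883] [-0.00764473  0.0199753   0.03737164]
```

```bash
python3 jog.py '{"motion": [[0.2, -0.015, 0, 0, 0], [0.2, -0.015, 0, 0, 0], [0.2, -0.013, 0, 0, 0], [0.2, 0, 0, 0, 0], [0.2, 0, 0, 0, 0]]}'; python3 jog.py '{"motion": [[0.2, 0, 0, -0.01, 0], [0.2, 0, 0, -0.006, 0], [0.2, 0, 0, -0.004, 0], [0.2, 0, 0, 0, 0]]}'
```

```text
time: 18.55
tcp_pos: [0.6055, -0.1083, 0.0685]
eef_rot: [[0.047, 0.999, 0.0], [0.999, -0.047, 0.0], [0.0, 0.0, -1.0]]
ft_force: [-0.0, 0.5, -0.5]
opening: 0.295
grasp_force: 59.9
time: 19.05
tcp_pos: [0.606, -0.1081, 0.0891]
eef_rot: [[0.046, 0.999, 0.001], [0.999, -0.046, -0.0], [-0.0, 0.001, -1.0]]
ft_force: [-0.1, -1.1, -1.4]
opening: 0.296
grasp_force: 59.9
```

```bash
 python3 jog.py '{"motion": [[0.2, 0, 0, -0.005, 0], [0.2, 0, 0, -0.005, 0], [0.2, 0, 0, 0, 0]]}';  python3 jog.py '{"motion": [[0.2, 0, 0, -0.004, 0], [0.2, 0, 0, -0.004, 0], [0.2, 0, 0, 0, 0]]}'; python3 -c "
from h import *
s=r.get_state();print(s['ft_torque'],s['tcp_pos'])"
```

```text
time: 19.42
tcp_pos: [0.6054, -0.1079, 0.0984]
eef_rot: [[0.047, 0.999, -0.0], [0.999, -0.047, 0.0], [0.0, -0.0, -1.0]]
ft_force: [0.4, 0.4, -1.3]
opening: 0.295
grasp_force: 60.0
time: 19.8
tcp_pos: [0.6054, -0.1075, 0.1062]
eef_rot: [[0.047, 0.999, -0.0], [0.999, -0.047, 0.001], [0.001, -0.0, -1.0]]
ft_force: [1.0, 1.1, -4.3]
opening: 0.296
grasp_force: 59.8
[ 0.69328338 -0.13977508  0.04924099] [ 0.60538097 -0.10752898  0.10616098]
```

```bash
 python3 jog.py '{"motion": [[0.2, 0, 0, -0.003, 0], [0.2, 0, 0, 0, 0]]}';  python3 jog.py '{"motion": [[0.2, 0, 0, -0.002, 0], [0.2, 0, 0, 0, 0]]}'; python3 -c "
from h import *
s=r.get_state();print(s['ft_torque'],s['tcp_pos'])";  python3 jog.py '{"motion": [[0.2, 0, 0, -0.002, 0], [0.2, 0, 0, 0, 0]]}'; python3 -c "
from h import *
s=r.get_state();print(s['ft_torque'],s['tcp_pos'])"
```

```text
time: 20.05
tcp_pos: [0.6046, -0.1079, 0.1089]
eef_rot: [[0.047, 0.999, -0.002], [0.999, -0.047, 0.001], [0.001, -0.002, -1.0]]
ft_force: [-1.5, 1.4, -4.2]
opening: 0.293
grasp_force: 59.7
time: 20.3
tcp_pos: [0.6053, -0.1085, 0.111]
eef_rot: [[0.047, 0.999, -0.0], [0.999, -0.047, -0.001], [-0.001, -0.0, -1.0]]
ft_force: [0.3, -0.7, -5.4]
opening: 0.292
grasp_force: 58.0
[ 0.3032867  -0.00268438 -0.19521917] [ 0.60525842 -0.10853443  0.11101393]
time: 20.55
tcp_pos: [0.6052, -0.1085, 0.1112]
eef_rot: [[0.047, 0.999, 0.0], [0.999, -0.047, -0.001], [-0.001, 0.0, -1.0]]
ft_force: [5.5, -1.5, -17.3]
opening: 0.292
grasp_force: 56.8
[-0.05546233 -1.0698859  -0.22557625] [ 0.60523528 -0.10852197  0.11122868]
```

```bash
 python3 jog.py '{"motion": [[0.2, 0, 0, 0.005, 0], [0.2, 0, 0, 0.015, 0], [0.2, 0, 0, 0.015, 0], [0.2, 0, 0, 0.008, 0], [0.2, 0, 0, 0, 0]]}';  python3 jog.py '{"motion": [[0.2, 0, 0, 0, 0], [0.2, 0, 0, 0, 0]]}'; python3 - <<'E'
from h import *
np.set_printoptions(precision=4,suppress=True)
c=np.array([.578,-.071]);bx=np.array([.999,-.0436]);by=np.array([.0436,.999])
s=r.get_state();p=s['tcp_pos'];print((p[:2]-c)@bx,(p[:2]-c)@by,p[2],s['ft_force'],s['ft_torque'])
for n in("scene","top"): cv2.imwrite(f"pics/fin_{n}.png",r.capture(n)[:,:,::-1])
# fossil top height/back edge cue and rule: colour segmentation in the scene view inside the opening
im=r.capture("scene")[120:225,225:345].astype(float); q=cv2.GaussianBlur(im,(0,0),.6)
m=((q[...,0]/q[...,2]>1.12)&(q[...,0]>95)).astype(np.uint8)
k,l,st,ce=cv2.connectedComponentsWithStats(m)
for i in range(1,k):
    if st[i,4]>15:
        ys,xs=np.where(l==i); print(st[i]+[225,120,0,0,0],ce[i]+[225,120],cv2.minAreaRect(np.c_[xs+225,ys+120].astype(np.float32)))
E
```

```text
time: 21.18
tcp_pos: [0.6048, -0.1079, 0.0693]
eef_rot: [[0.046, 0.999, -0.002], [0.999, -0.046, 0.0], [0.0, -0.002, -1.0]]
ft_force: [-0.3, 0.2, -0.5]
opening: 0.292
grasp_force: 58.3
time: 21.42
tcp_pos: [0.606, -0.1083, 0.071]
eef_rot: [[0.046, 0.999, 0.001], [0.999, -0.046, -0.0], [-0.0, 0.001, -1.0]]
ft_force: [-0.4, 0.2, -0.7]
opening: 0.298
grasp_force: 58.3
0.02962606288798803 -0.036012743922245294 0.07099010410348451 [-0.4076  0.1918 -0.7301] [ 0.0075 -0.0471 -0.0478]
[225 120  13   9  67] [229.2836 122.6269] ((231.0, 124.0), (8.0, 12.0), 90.0)
[279 120  16   9  77] [287.8831 122.5065] ((286.5, 124.0), (8.0, 15.0), 90.0)
[336 120   9  25 113] [340.0796 133.4602] ((340.0, 132.0), (24.0, 8.0), 90.0)
[258 142  38  35 233] [279.7897 161.6824] ((276.2762145996094, 158.57040405273438), (48.668182373046875, 10.995405197143555), 32.735225677490234)
[330 148  15  13  58] [337.6897 154.3276] ((338.30767822265625, 153.53846740722656), (16.641006469726562, 5.547001838684082), 33.6900634765625)
[303 172  23  18 222] [313.4189 181.2207] ((313.3000183105469, 181.40000915527344), (24.149532318115234, 10.28591251373291), 26.56505012512207)
[267 177  21  14 168] [278.4345 182.5714] ((278.6199951171875, 181.3400115966797), (21.400001525878906, 11.80000114440918), 36.869895935058594)
[ 225  184   52   41 1097] [241.9881 210.557 ] ((250.5, 204.0), (51.0, 40.0), 0.0)
```

```bash
 python3 jog.py '{"motion": [[0.2, 0, -0.006, 0.002, 0], [0.2, 0, -0.005, 0, 0], [0.2, 0, -0.003, 0, 0], [0.2, 0, 0, 0, 0], [0.2, 0, 0, 0, 0]]}';python3 - <<'E'
from h import *
np.set_printoptions(precision=4,suppress=True)
c=np.array([.578,-.071]);bx=np.array([.999,-.0436]);by=np.array([.0436,.999])
s=r.get_state();p=s['tcp_pos'];print((p[:2]-c)@bx,(p[:2]-c)@by,p[2],s['ft_force'],s['ft_torque'],s['time'])
im={n:r.capture(n) for n in("scene","top")}
for n in im: cv2.imwrite(f"pics/fin2_{n}.png",im[n][:,:,::-1])
# fossil + rule in scene: saturation mask; report, before vs now
def seg(a,x0,y0,x1,y1):
    q=cv2.GaussianBlur(a[y0:y1,x0:x1].astype(float),(0,0),.6); m=((q[...,0]/q[...,2]>1.12)&(q[...,0]>50)).astype(np.uint8)
    k,l,st,ce=cv2.connectedComponentsWithStats(m); return [(st[i]+[x0,y0,0,0,0],ce[i].round(1)+[x0,y0]) for i in range(1,k) if st[i,4]>25]
b=cv2.imread("pics/scene0.png")[:,:,::-1]
print("before",seg(b,245,150,310,205)); print("now",seg(im["scene"],245,150,310,205))
t=im["top"]; print("top now",seg(t,214,135,300,196)); print("top before",seg(cv2.imread("pics/top0.png")[:,:,::-1],214,135,300,196))
# pixels where the level rule's edges at z .072 should appear
for x in(.002,.030):
  for y in(.10,.06,.02):
    w=np.r_[c+x*bx+y*by,.073]; print(x,y,proj("scene",w),proj("top",w))
for x in range(262,290,6): print(x,im["scene"][146:182,x].sum(1).tolist())
E
```

```text
time: 22.2
tcp_pos: [0.5916, -0.1075, 0.0685]
eef_rot: [[0.047, 0.999, 0.0], [0.999, -0.047, -0.0], [-0.0, 0.0, -1.0]]
ft_force: [0.1, 0.3, -0.2]
opening: 0.293
grasp_force: 58.3
0.015224464494367443 -0.035874727235545155 0.06845277718660957 [ 0.0994  0.2501 -0.2155] [-0.0177 -0.0012  0.0416] 22.2
before [(array([267, 177,  20,  15, 180]), array([278.8, 183. ]))]
now [(array([247, 150,  46,  30, 409]), array([269.9, 161.3])), (array([299, 175,  11,  16, 125]), array([304.4, 181.8])), (array([267, 177,  21,  15, 187]), array([279., 183.]))]
top now [(array([ 214,  135,   86,   61, 3695]), array([255. , 164.7]))]
top before [(array([248, 173,  21,  21, 340]), array([258.3, 183.6]))]
0.002 0.1 [260.5698 156.0354] [224.105  166.3141]
0.002 0.06 [270.874  163.2706] [237.9674 166.7254]
0.002 0.02 [281.5197 170.7449] [251.8692 167.1453]
0.03 0.1 [267.7271 151.0378] [224.62   156.8171]
0.03 0.06 [278.0261 158.1078] [238.4384 157.2158]
0.03 0.02 [288.6627 165.4085] [252.2959 157.6251]
262 [336, 334, 331, 330, 296, 245, 210, 206, 223, 232, 237, 240, 238, 235, 247, 289, 324, 336, 335, 339, 334, 335, 333, 336, 335, 332, 339, 337, 332, 338, 385, 522, 648, 695, 701, 703]
268 [305, 331, 334, 329, 330, 336, 338, 322, 279, 229, 201, 205, 227, 232, 235, 255, 317, 372, 363, 330, 331, 334, 336, 336, 332, 334, 334, 336, 332, 336, 354, 421, 449, 404, 359, 444]
274 [266, 266, 265, 279, 305, 328, 335, 332, 338, 335, 329, 307, 265, 282, 383, 478, 522, 534, 539, 525, 499, 422, 342, 317, 330, 336, 337, 336, 337, 334, 346, 376, 378, 334, 297, 272]
280 [269, 268, 271, 262, 264, 262, 266, 279, 302, 328, 336, 331, 333, 336, 337, 350, 374, 382, 362, 357, 413, 477, 511, 511, 496, 450, 385, 331, 329, 336, 332, 336, 355, 353, 338, 331]
286 [267, 270, 270, 267, 266, 266, 267, 264, 267, 269, 265, 276, 302, 324, 334, 342, 346, 358, 356, 340, 270, 170, 90, 57, 44, 48, 124, 283, 416, 422, 354, 327, 334, 323, 292, 255]
```

Fossil position is unchanged (279,183 before and after). Now check the rule's level by casting its long-edge pixels onto the finger planes.

```bash
python3 - <<'E'
from h import *
np.set_printoptions(precision=4,suppress=True)
s=r.get_state();p=np.array(s['tcp_pos']);R=np.array(s['eef_rot']);ax,ay=R[:,0],R[:,1]
im=np.mean([r.capture("scene").astype(float) for _ in range(6)],0); q=cv2.GaussianBlur(im,(0,0),.5)
sat=q[...,0]-q[...,2]   # wood vs neutral
def hit(u,v,off):
    o,w=ray("scene",u,v); k=((p+ay*off-o)@ay)/(w@ay); return o+k*w
for name,off in(("front",-.014),("back",.014)):
    Y=[];Z=[]
    for x in list(range(256,284))+list(range(302,326)):
        a=proj("scene",p+ax*0); # expected rows from level line
        ys=np.linspace(-.14,.19,400); E=np.array([proj("scene",p+ax*t+ay*off+[0,0,.004]) for t in ys]); row=np.interp(x,E[::-1,0],E[::-1,1])
        rr=np.arange(int(row)-5,int(row)+7); g=sat[rr,x]; d=np.diff(g)*(-1 if name=="front" else 1)
        j=d.argmax()
        if d[j]<6: continue
        w=np.clip(d[max(0,j-1):j+2],0,None); v=rr[max(0,j-1):j+2][:len(w)]+.5
        h=hit(x,(w*v).sum()/w.sum(),off); Y.append((h-p)@ax);Z.append(h[2])
    Y,Z=np.array(Y),np.array(Z); ok=abs(Z-np.median(Z))<.012
    for _ in range(3): k=np.polyfit(Y[ok],Z[ok],1); ok=abs(Z-np.polyval(k,Y))<.003
    print(name,"slope deg",np.degrees(np.arctan(k[0])),"z at grip",k[1],ok.sum(),len(Y),Y[ok].min(),Y[ok].max()); print(np.c_[Y,Z*1000][::4].round(3).tolist())
E
```

```text
front slope deg 3.1861238377629197 z at grip 0.07675528644386449 21 45 -0.059051462683507645 0.15329251281056724
[[0.153, 83.07], [0.137, 84.734], [0.122, 85.53], [0.107, 60.718], [0.091, 63.948], [0.076, 88.582], [0.061, 63.729], [-0.018, 72.464], [-0.032, 72.763], [-0.046, 74.473], [-0.059, 74.525], [-0.071, 90.394]]
back slope deg -4.168354025597631 z at grip 0.07045977337715378 43 47 -0.055099876866503764 0.18367028378844066
[[0.184, 56.264], [0.167, 58.407], [0.151, 58.638], [0.135, 60.656], [0.119, 60.432], [0.103, 63.53], [0.088, 65.982], [0.003, 69.907], [-0.011, 71.567], [-0.025, 71.856], [-0.038, 73.587], [-0.052, 73.875]]
```

```bash
python3 - <<'E'
from h import *
np.set_printoptions(precision=4,suppress=True)
s=r.get_state();p=np.array(s['tcp_pos']);R=np.array(s['eef_rot']);ax,ay=R[:,0],R[:,1]
im=np.mean([r.capture("top").astype(float) for _ in range(6)],0); sat=cv2.GaussianBlur(im[...,0]-im[...,2],(0,0),.5)
print(sat[146:180,214:262:4].astype(int).T.tolist())
for tilt in(0,4):
  A=[]
  for x in range(217,250):
    d=np.diff(sat[148:176,x]); e=[]
    for g in(d[:14],-d[10:]):
        j=g.argmax(); lo=max(0,j-1); w=np.clip(g[lo:j+2],0,None); e.append((w*(np.arange(lo,lo+len(w))+.5)).sum()/w.sum())
    ed=(148+e[0],158+e[1])
    z=.0725; h=[onz("top",x,v,z) for v in ed]
    t=(h[0]-p)@ax; z-=np.tan(np.radians(tilt))*t; h=[onz("top",x,v,z) for v in ed]
    A.append([(h[0]-p)@ax,(h[0]-p)@ay,(h[1]-p)@ay])
  A=np.array(A)
  for c in(1,2):
    k=np.polyfit(A[:,0],A[:,c],1); ok=abs(A[:,c]-np.polyval(k,A[:,0]))<.003; k=np.polyfit(A[ok,0],A[ok,c],1); print(tilt,c,"yaw",np.degrees(k[0]),"off",k[1],ok.sum())
  print(A[::5])
E
```

```text
[[-4, -4, -4, -3, -2, -2, -2, -1, 0, 0, 0, 1, 4, 7, 11, 10, 8, 7, 7, 8, 8, 6, 5, 4, 4, 4, 5, 5, 5, 5, 5, 6, 6, 5], [7, 7, 7, 7, 7, 7, 7, 7, 7, 7, 7, 10, 17, 31, 40, 37, 28, 23, 22, 21, 20, 16, 10, 8, 7, 6, 7, 7, 6, 7, 6, 7, 8, 8], [7, 7, 7, 7, 7, 7, 7, 7, 8, 7, 7, 9, 17, 31, 40, 36, 29, 24, 25, 28, 30, 32, 34, 37, 40, 44, 49, 53, 54, 54, 54, 55, 54, 50], [8, 7, 7, 7, 8, 7, 8, 9, 10, 14, 18, 26, 38, 50, 57, 58, 60, 61, 61, 63, 65, 65, 65, 65, 62, 55, 45, 32, 27, 35, 46, 49, 49, 46], [13, 17, 23, 28, 35, 43, 47, 50, 52, 53, 53, 52, 54, 56, 57, 56, 56, 56, 53, 50, 46, 41, 31, 18, 7, 1, 2, 12, 26, 38, 44, 46, 46, 48], [54, 54, 54, 54, 54, 54, 53, 51, 48, 44, 39, 37, 38, 40, 40, 41, 40, 40, 39, 34, 26, 13, 2, 0, 0, 6, 22, 39, 47, 49, 49, 49, 50, 49], [45, 40, 35, 30, 26, 22, 20, 18, 17, 18, 19, 29, 45, 58, 64, 65, 66, 65, 63, 55, 36, 14, 3, 1, 5, 17, 33, 45, 49, 49, 49, 50, 49, 50], [20, 19, 19, 19, 19, 19, 18, 18, 15, 12, 12, 15, 26, 42, 53, 58, 58, 58, 56, 47, 30, 12, 1, 0, 4, 14, 31, 44, 49, 49, 48, 49, 48, 48], [15, 12, 12, 10, 8, 8, 7, 7, 7, 6, 7, 11, 26, 44, 52, 52, 53, 52, 53, 50, 
[... 337 characters left out ...]
, 20, 12, 10, 18, 40, 61, 69, 63, 49, 40, 42, 45, 46, 46, 43, 35, 22, 9, 3, 2, 2, 5, 13, 24, 32]]
0 1 yaw 3.6240873072163957 off 0.007235736098061535 6
0 2 yaw -1.0858539650365149 off -0.011339458647117627 14
[[ 0.1577  0.0088 -0.0003]
 [ 0.1432  0.0093  0.0003]
 [ 0.1291  0.0156 -0.0284]
 [ 0.1159  0.0399 -0.0158]
 [ 0.1     0.0138 -0.0126]
 [ 0.0855  0.0114 -0.0119]
 [ 0.0711  0.0123 -0.0123]]
4 1 yaw 4.520749405442318 off 0.007243280805543526 6
4 2 yaw -0.061413221894834016 off -0.011645109986984894 13
[[ 0.1594  0.0113  0.0022]
 [ 0.1447  0.0116  0.0025]
 [ 0.1303  0.0178 -0.0265]
 [ 0.1169  0.042  -0.0141]
 [ 0.1008  0.0155 -0.0111]
 [ 0.0861  0.0127 -0.0106]
 [ 0.0715  0.0135 -0.0112]]
```

The back edge in both views agrees on about 4° left-down, with no yaw error. I'll check whether it creeps, at a firmer grip.

```bash
cat > lev.py <<'E'
from h import *
def lev(N=4):
    s=r.get_state();p=np.array(s['tcp_pos']);R=np.array(s['eef_rot']);ax,ay=R[:,0],R[:,1]
    im=np.mean([r.capture("scene").astype(float) for _ in range(N)],0); q=cv2.GaussianBlur(im,(0,0),.5); sat=q[...,0]-q[...,2]
    ys=np.linspace(-.14,.21,400); E=np.array([proj("scene",p+ax*t+ay*.014+[0,0,.003]) for t in ys])[::-1]
    Y=[];Z=[]
    for x in list(range(256,284))+list(range(302,326)):
        row=int(np.interp(x,E[:,0],E[:,1])); rr=np.arange(row-6,row+9); d=np.diff(sat[rr,x]); j=d.argmax()
        if d[j]<6: continue
        lo=max(0,j-1); w=np.clip(d[lo:j+2],0,None); v=(w*(rr[lo]+.5+np.arange(len(w)))).sum()/w.sum()
        o,g=ray("scene",x,v); h=o+g*(((p+ay*.014-o)@ay)/(g@ay)); Y.append((h-p)@ax);Z.append(h[2])
    Y,Z=np.array(Y),np.array(Z); ok=abs(Z-np.median(Z))<.02
    for _ in range(4): k=np.polyfit(Y[ok],Z[ok],1); ok=abs(Z-np.polyval(k,Y))<.003
    print("t",s['time'],"tcp z",p[2].round(4),"tilt deg",np.degrees(np.arctan(k[0])).round(2),"z top at grip",k[1].round(4),ok.sum(),len(Y),"T",np.round(s['ft_torque'],2),"grip",s['grasp_force'])
if __name__=="__main__": lev()
E
python3 lev.py; python3 jog.py '{"motion": [[0.1, 0, 0, 0, 0], [0.1, 0, 0, 0, 0], [0.1, 0, 0, 0, 0], [0.1, 0, 0, 0, 0], [0.1, 0, 0, 0, 0]]}' 120|tail -1; python3 lev.py;  python3 jog.py '{"motion": [[0.1, 0, 0, 0, 0], [0.1, 0, 0, 0, 0], [0.1, 0, 0, 0, 0], [0.1, 0, 0, 0, 0], [0.1, 0, 0, 0, 0]]}'|tail -1; python3 lev.py; cat > old.py <<'E'
E
rm old.py
```

```text
t 22.9 tcp z 0.0683 tilt deg -4.22 z top at grip 0.0705 44 48 T [-0.02  0.01  0.01] grip 58.295730175450444
grasp_force: 118.1
t 23.725 tcp z 0.0683 tilt deg -4.01 z top at grip 0.0699 44 48 T [-0.03 -0.01  0.03] grip 118.14025394618511
grasp_force: 118.1
t 24.55 tcp z 0.0683 tilt deg -3.99 z top at grip 0.0699 44 48 T [ 0.01 -0.02 -0.02] grip 118.14384698867798
```

```bash
python3 - <<'E'
from h import *
np.set_printoptions(precision=4,suppress=True)
b=cv2.imread("pics/scene0.png").astype(float).mean(2); b=cv2.GaussianBlur(b,(0,0),.5)
c=np.array([.578,-.071,0])
for yaw in(-2.0,-2.5,-3.0):
    a=np.radians(yaw);bx=np.array([np.cos(a),np.sin(a),0]);by=np.array([-np.sin(a),np.cos(a),0])
    for name,off,lo,hi,sg in(("back rail inner",.086,-.10,.11,-1),("front rail inner",-.086,-.10,.10,1)):
        Y=[];Z=[]
        for t in np.linspace(lo,hi,60):
            u,v=proj("scene",c+bx*off+by*t+[0,0,.127]); x=int(round(u)); rr=np.arange(int(v)-5,int(v)+7); d=np.diff(b[rr,x])*sg; j=d.argmax(); l=max(0,j-1)
            w=np.clip(d[l:j+2],0,None); vv=(w*(rr[l]+.5+np.arange(len(w)))).sum()/w.sum()
            o,g=ray("scene",x,vv); h=o+g*(((c+bx*off-o)@bx)/(g@bx)); Y.append((h-c)@by);Z.append(h[2])
        Y,Z=np.array(Y),np.array(Z); ok=abs(Z-np.median(Z))<.006; k=np.polyfit(Y[ok],Z[ok],1); print(yaw,name,"slope deg",np.degrees(k[0]),"z",k[1],ok.sum())
    # yaw by top view, same rails at z=.127
t=cv2.imread("pics/top0.png").astype(float).mean(2); t=cv2.GaussianBlur(t,(0,0),.5)
for y0,sg in((134,-1),(194.5,1)):
    P=[]
    for x in range(220,298):
        v0=y0+(x-259)*.027; rr=np.arange(int(v0)-4,int(v0)+6); d=np.diff(t[rr,x])*sg; j=d.argmax(); l=max(0,j-1); w=np.clip(d[l:j+2],0,None)
        P.append(onz("top",x,(w*(rr[l]+.5+np.arange(len(w)))).sum()/w.sum(),.127)[:2])
    P=np.array(P); k=np.polyfit(P[:,1],P[:,0],1); ok=abs(P[:,0]-np.polyval(k,P[:,1]))<.003;k=np.polyfit(P[ok,1],P[ok,0],1);print("top rail yaw",-np.degrees(np.arctan(k[0])),"x at y=-.071",np.polyval(k,-.071),ok.sum())
E
```

```text
-2.0 back rail inner slope deg 0.7324071680578652 z 0.12735725083585162 60
-2.0 front rail inner slope deg 0.870566195253102 z 0.12850133270207126 53
-2.5 back rail inner slope deg 0.14658121758788603 z 0.12739072578988278 60
-2.5 front rail inner slope deg 0.09613220513902328 z 0.12851865461836087 53
-3.0 back rail inner slope deg -0.43414757766073664 z 0.12735021403624155 60
-3.0 front rail inner slope deg -0.7076493048990822 z 0.12848325188663026 54
top rail yaw -2.6879299957252467 x at y=-.071 0.6650172598965637 78
top rail yaw -3.189295801648779 x at y=-.071 0.4924516812022988 75
```

The calibration check on the rails (level within 0.2°) shows the tilt is real, probably pad springback. Shift right so the left end clears its bar, and over-press the right end a little.

```bash
python3 jog.py '{"motion": [[0.1, 0, 0, -0.01, 0], [0.1, 0, 0, -0.01, 0], [0.1, -0.015, 0, 0, 0], [0.1, -0.015, 0, 0, 0], [0.1, 0, 0, 0, 0]]}' 50; python3 jog.py '{"motion": [[0.1, 0, 0, -0.01, 0], [0.1, 0, 0, -0.005, 0], [0.1, 0, 0, 0, 0]]}'; python3 lev.py; python3 jog.py '{"motion": [[0.1, 0, 0, -0.004, 0], [0.1, 0, 0, -0.003, 0], [0.1, 0, 0, 0, 0]]}'; python3 lev.py
```

```text
time: 25.38
tcp_pos: [0.5898, -0.1392, 0.0881]
eef_rot: [[0.049, 0.999, -0.0], [0.999, -0.049, -0.0], [-0.0, -0.0, -1.0]]
ft_force: [-0.3, 0.4, -0.5]
opening: 0.256
grasp_force: 118.1
time: 25.75
tcp_pos: [0.5908, -0.1373, 0.1043]
eef_rot: [[0.046, 0.999, 0.002], [0.999, -0.046, -0.0], [-0.0, 0.002, -1.0]]
ft_force: [0.1, -0.0, 0.2]
opening: 0.26
grasp_force: 118.2
t 25.75 tcp z 0.1043 tilt deg -3.62 z top at grip 0.1053 36 42 T [ 0.01 -0.01  0.01] grip 118.23324467986822
time: 26.32
tcp_pos: [0.5898, -0.1369, 0.11]
eef_rot: [[0.047, 0.999, -0.001], [0.999, -0.047, 0.001], [0.001, -0.001, -1.0]]
ft_force: [-0.2, 1.2, -3.0]
opening: 0.26
grasp_force: 118.3
t 26.325 tcp z 0.11 tilt deg -0.5 z top at grip 0.1117 37 45 T [ 0.39  0.   -0.07] grip 118.28318450599909
```

```bash
python3 jog.py '{"motion": [[0.1, 0, 0, -0.002, 0], [0.1, 0, 0, 0, 0]]}'|sed -n 2,4p; python3 lev.py; python3 jog.py '{"motion": [[0.1, 0, 0, 0.01, 0], [0.1, 0, 0, 0, 0], [0.1, 0, 0, 0, 0]]}'|sed -n 2,4p; python3 lev.py
```

```text
tcp_pos: [0.5897, -0.1372, 0.1118]
eef_rot: [[0.047, 0.999, -0.001], [0.999, -0.047, 0.001], [0.001, -0.001, -1.0]]
ft_force: [0.4, 1.5, -5.6]
t 26.775 tcp z 0.1118 tilt deg 0.45 z top at grip 0.1137 36 45 T [ 0.55 -0.1  -0.03] grip 117.99721196293831
tcp_pos: [0.5908, -0.138, 0.1031]
eef_rot: [[0.046, 0.999, 0.001], [0.999, -0.046, -0.001], [-0.001, 0.002, -1.0]]
ft_force: [0.1, 1.0, -0.2]
t 27.35 tcp z 0.1031 tilt deg -3.89 z top at grip 0.1053 36 41 T [-0.06 -0.02 -0.03] grip 118.12879510223866
```

```bash
python3 jog.py '{"motion": [[0.1, -0.004, 0, -0.004, 0], [0.1, 0, 0, -0.006, 0], [0.1, 0, 0, -0.002, 0], [0.1, 0, 0, -0.002, 0], [0.1, 0, 0, 0, 0]]}'|sed -n 2,4p; python3 lev.py; python3 jog.py '{"motion": [[0.1, 0, 0, -0.002, 0], [0.1, 0, 0, 0, 0]]}'|sed -n 2,4p; python3 lev.py; python3 jog.py '{"motion": [[0.1, 0, 0, 0.014, 0], [0.1, 0, 0, 0, 0], [0.1, 0, 0, 0, 0]]}'|sed -n 2,4p; python3 lev.py
```

```text
tcp_pos: [0.5892, -0.1414, 0.1151]
eef_rot: [[0.047, 0.999, -0.001], [0.999, -0.047, 0.0], [0.0, -0.001, -1.0]]
ft_force: [1.8, -2.4, -11.9]
t 28.175 tcp z 0.1151 tilt deg 3.29 z top at grip 0.1169 36 45 T [ 0.09 -0.52  0.12] grip 116.1094618588686
tcp_pos: [0.5892, -0.1415, 0.1176]
eef_rot: [[0.047, 0.999, -0.002], [0.999, -0.047, 0.0], [0.0, -0.002, -1.0]]
ft_force: [1.0, -2.8, -13.5]
t 28.625 tcp z 0.1176 tilt deg 5.74 z top at grip 0.1196 34 44 T [ 0.1  -0.33  0.07] grip 113.93040630966425
tcp_pos: [0.5915, -0.1415, 0.1063]
eef_rot: [[0.046, 0.999, 0.003], [0.999, -0.046, -0.001], [-0.0, 0.003, -1.0]]
ft_force: [-0.4, 0.9, -1.4]
t 29.2 tcp z 0.1063 tilt deg -2.54 z top at grip 0.108 33 39 T [ 0.12 -0.04 -0.01] grip 118.3257433399558
```

```bash
python3 jog.py '{"motion": [[0.1, 0, 0, -0.008, 0], [0.1, 0, 0, -0.005, 0], [0.1, 0, 0, -0.003, 0], [0.1, 0, 0, -0.0015, 0], [0.1, 0, 0, 0, 0]]}'|sed -n 2,4p; python3 lev.py; python3 jog.py '{"motion": [[0.1, 0, 0, 0.012, 0], [0.1, 0, 0, 0.01, 0], [0.1, 0, 0, 0, 0], [0.1, 0, 0, 0, 0]]}'|sed -n 2,4p; python3 lev.py
```

```text
tcp_pos: [0.5896, -0.1416, 0.1214]
eef_rot: [[0.046, 0.999, -0.001], [0.999, -0.046, -0.0], [-0.0, -0.001, -1.0]]
ft_force: [2.4, -3.0, -12.5]
t 30.025 tcp z 0.1214 tilt deg 2.21 z top at grip 0.1385 23 43 T [ 0.13 -0.57  0.21] grip 105.4299769923091
tcp_pos: [0.5907, -0.1417, 0.1008]
eef_rot: [[0.046, 0.999, 0.002], [0.999, -0.046, -0.001], [-0.001, 0.002, -1.0]]
ft_force: [0.4, -0.4, -0.5]
t 30.725 tcp z 0.1008 tilt deg -1.23 z top at grip 0.1022 33 40 T [ 0.   -0.01 -0.03] grip 112.62477155774832
```

```bash
python3 jog.py '{"motion": [[0.1, 0, 0, -0.012, 0], [0.1, 0, 0, -0.007, 0], [0.1, 0, 0, -0.003, 0], [0.1, 0, 0, -0.0015, 0], [0.1, 0, 0, 0, 0]]}'|sed -n 2,4p; python3 jog.py '{"motion": [[0.1, 0, 0, 0.012, 0], [0.1, 0, 0, 0.01, 0], [0.1, 0, 0, 0, 0], [0.1, 0, 0, 0, 0]]}'|sed -n 2,4p; python3 lev.py
```

```text
tcp_pos: [0.5888, -0.1414, 0.1219]
eef_rot: [[0.047, 0.999, -0.003], [0.999, -0.047, 0.0], [0.0, -0.003, -1.0]]
ft_force: [0.3, -4.1, -11.6]
tcp_pos: [0.5913, -0.1418, 0.1027]
eef_rot: [[0.046, 0.999, 0.003], [0.999, -0.046, -0.001], [-0.001, 0.003, -1.0]]
ft_force: [0.3, -0.7, 0.1]
t 32.05 tcp z 0.1027 tilt deg -1.31 z top at grip 0.1038 34 40 T [-0.05  0.01 -0.01] grip 112.62421399354935
```

```bash
python3 jog.py '{"motion": [[0.1, 0, 0, -0.013, 0], [0.1, 0, 0, -0.008, 0], [0.1, 0, 0, -0.003, 0], [0.1, 0, 0, -0.002, 0], [0.1, 0, 0, 0, 0]]}'|sed -n 2,4p; python3 jog.py '{"motion": [[0.1, 0, 0, 0.013, 0], [0.1, 0, 0, 0.012, 0], [0.1, 0, 0, 0, 0], [0.1, 0, 0, 0, 0]]}'|sed -n 2,4p; python3 lev.py
```

```text
tcp_pos: [0.5889, -0.141, 0.127]
eef_rot: [[0.047, 0.999, -0.003], [0.999, -0.047, 0.001], [0.001, -0.003, -1.0]]
ft_force: [-2.2, 0.3, -7.4]
tcp_pos: [0.591, -0.1418, 0.1032]
eef_rot: [[0.046, 0.999, 0.002], [0.999, -0.046, -0.001], [-0.001, 0.002, -1.0]]
ft_force: [0.5, -1.5, -1.1]
t 33.375 tcp z 0.1032 tilt deg -0.35 z top at grip 0.1035 35 44 T [-0.02  0.02  0.01] grip 104.26087472587824
```

```bash
python3 jog.py '{"motion": [[0.1, 0, 0, 0.008, 0], [0.1, 0, 0, 0.007, 0], [0.1, 0.012, 0, 0, 0], [0.1, 0.012, 0, 0, 0], [0.1, 0.01, 0, 0, 0]]}'|sed -n 2,4p; python3 jog.py '{"motion": [[0.1, 0, 0, 0.008, 0], [0.1, 0, 0, 0.006, 0], [0.1, 0, 0, 0.002, 0], [0.1, 0, 0, 0, 0], [0.1, 0, 0, 0, 0]]}'|sed -n 2,7p; python3 lev.py; python3 - <<'E'
from h import *
np.set_printoptions(precision=4,suppress=True)
c=np.array([.578,-.071]);bx=np.array([.999,-.0454]);by=np.array([.0454,.999])
s=r.get_state();p=s['tcp_pos'];print((p[:2]-c)@bx,(p[:2]-c)@by,p[2],s['ft_force'],s['ft_torque'],s['time'])
n=r.capture("scene");b=cv2.imread("pics/scene0.png")[:,:,::-1]
for a in(b,n):
    q=cv2.GaussianBlur(a[170:200,258:295].astype(float),(0,0),.6); m=((q[...,0]/q[...,2]>1.12)&(q[...,0]>50)).astype(np.uint8)
    k,l,st,ce=cv2.connectedComponentsWithStats(m); print([(st[i],ce[i]) for i in range(1,k) if st[i,4]>25])
# left part of the rule in top: back/front edges
t=np.mean([r.capture("top").astype(float) for _ in range(4)],0); sat=cv2.GaussianBlur(t[...,0]-t[...,2],(0,0),.5)
print(sat[150:176,216:236:4].astype(int).T.tolist())
# eraser and cap unchanged?
d=np.abs(n.astype(int)-b).sum(2); print("diff eraser/tape",d[280:300,292:312].mean(),d[312:360,255:302].mean(),"cap",d[118:140,206:220].mean())
E
```

```text
tcp_pos: [0.5917, -0.1063, 0.0875]
eef_rot: [[0.046, 0.999, 0.0], [0.999, -0.046, 0.0], [0.0, 0.0, -1.0]]
ft_force: [0.2, -0.3, 0.5]
tcp_pos: [0.5916, -0.1078, 0.0714]
eef_rot: [[0.047, 0.999, 0.0], [0.999, -0.047, -0.0], [-0.0, 0.0, -1.0]]
ft_force: [-0.0, -0.4, -0.3]
opening: 0.261
grasp_force: 104.3
t 34.825 tcp z 0.0714 tilt deg -0.96 z top at grip 0.0724 43 47 T [ 0.02 -0.03 -0.08] grip 104.25595426931977
0.01530608306631768 -0.0359523397596 0.07154769123218212 [-0.3838 -0.9313 -0.2403] [-0.0027 -0.0215 -0.0078] 35.025
[(array([  9,   7,  20,  15, 180], dtype=int32), array([20.7667, 12.9556]))]
[(array([21,  0, 14, 10, 62], dtype=int32), array([28.0968,  3.5968])), (array([  9,   7,  21,  15, 184], dtype=int32), array([20.8859, 12.9076]))]
[[7, 8, 7, 7, 7, 6, 7, 12, 21, 33, 41, 35, 25, 22, 21, 22, 21, 16, 11, 7, 7, 8, 5, 7, 7, 6], [7, 7, 7, 7, 7, 7, 7, 10, 19, 31, 40, 35, 26, 22, 21, 21, 21, 18, 12, 10, 12, 12, 15, 18, 20, 22], [7, 7, 7, 7, 7, 7, 8, 11, 19, 34, 46, 47, 47, 48, 53, 58, 61, 63, 65, 65, 64, 63, 62, 60, 57, 56], [12, 17, 24, 31, 39, 44, 48, 52, 55, 56, 58, 60, 61, 59, 62, 63, 62, 61, 59, 52, 39, 23, 9, 6, 11, 24], [54, 55, 54, 53, 54, 53, 53, 51, 48, 46, 43, 40, 36, 32, 28, 25, 21, 15, 7, 1, 0, 2, 11, 26, 40, 45]]
diff eraser/tape 36.5125 37.153812056737586 cap 28.707792207792206
```

```bash
python3 -c "
from plant import r
print(r.finish_job())"
```

```text
the job is handed in; nothing more can be done
None
```

I handed the job in at about 35 s: the cap was pressed fully down and let spring back, then the rule was worked in under both light bars and is held about 9 mm behind the fossil at its top height, level to about 1°, with the fossil not moved.

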